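# Measure the margin of a stretched watercolour sheet

### The arm

A 6-joint arm with a two-finger parallel gripper is mounted at the origin on the work surface. World frame = base frame: x ahead of the robot, y to its left, z up, the work surface at z = 0. Lengths are in mm, angles in rad, forces in N, time in s.
With the tool pointing down it reaches from about 400 to 925 mm from the base axis. Payload 12.5 kg.
Tool frame: the origin (TCP) lies midway between the tips of the shut fingers; the grasp point (between the pads) lies 19 mm behind it; z points along the fingers, y is the line along which they close (so a half turn about z gives the same grasp; the last joint's range is limited). The gripper opens to 95 mm and grips with 3 to 60 N. Pads are 20 mm wide; open, the fingers measure 119 mm over their backs; the gripper's body (75 mm by 180 mm) begins 59 mm behind the grasp point.
Start: joints at [1.168, 0.491, 1.559, -0, 1.092, -0.106], TCP at [182.771, 597.697, 214.661] pointing down, gripper open.
Joint ranges: [-3.1, 3.1], [-0.84, 2.19], [0.05, 2.79], [-1.13, 4.28], [0.06, 2.93], [-2.69, 2.69]. Speed limits (rad/s): [2.22, 2.22, 2.79, 3.14, 3.14, 3.14].

### API

Orientations are given as [roll, pitch, yaw] about the fixed x, y, z axes, in that order (R = Rz(yaw) Ry(pitch) Rx(roll)).
In Python, from cell import * gives the robot as it stands. The module is installed in compiled form; this text tells all that it offers.
- The arm moves only by the tool arm_command, never from a script. Its arguments are lists of equal length, an entry for each row: "delta_pos": the shift along the world's x, y, z in units of 250 mm (1.0 is 250 mm), a list of three; "delta_rot": the turn, a rotation vector about the world's x, y, z in units of 90 degrees (1.0 is 90 degrees), a list of three; "claw": the closure, from 0 (fully open) to 1 (shut). In form: {"delta_pos": [[tx, ty, tz], ...], "delta_rot": [[wx, wy, wz], ...], "claw": [claw, ...]}. A call has exactly 5 rows; each row is the pose to reach, as a shift and turn from the pose commanded when the call began; what a row does not reach only later rows make up. A row lasts 1/12 s, in which the tool goes at most 41.7 mm and 7.16 degrees, less where a joint would pass 70% of its speed; a pose out of reach is approached as far as the arm can. A call with a number of a shift or a turn outside -1 to 1 is refused whole. A call with a gripper value outside its range is refused whole. The fingers move at their own pace and stop on an object; the grip force is fixed at half the most. Time passes only in rows, so rows that repeat a pose let the fingers close, or fill a call up. It gives the time, the measured TCP pose, the force, the opening and the grip force at its end, in the units of the state.
- state(): the state, without advancing time (a new reading comes with each control period).
- read_camera(name): name is "side" or "top" or "wrist"; returns the picture (420x560x3 uint8, red, green, blue); there is no depth.
- calibration(name): a dict with "camera_matrix" (3x3 intrinsics, pixels), "k1" (the pictures are not rectified: a ray, as slopes to the right and down, at radius r is drawn at 1 + k1 r^2 times it, then the intrinsics apply), "T" (4x4, takes a point from camera to world coordinates). Camera axes: x right, y down, z forward; pixel columns grow to the right and rows downward; lengths in mm; the calibration is good to about 2 mm. A picture is of the moment at which its call begins: read the wrist's pose just before it. calibration takes no time and is no camera call; for the wrist camera it gives the pose at the moment of the call.
- job_done(): hands the job in; it is judged then, once.
The state is a dict: "t": time; "joints": joint angles; "qvel": joint speeds; "tau": joint torques, N m; "eef_pos": TCP position; "tcp_rot": TCP orientation; "ft_force": force on the tool from outside, world axes, zero at the start; "moment": the same for the moment, N m; "opening": opening from 0.0 (shut) to 1.0 (fully open); "grip_force": force on a finger pad.
Only numpy, scipy, OpenCV 4.12 (cv2) and the standard library are available. Lean on these libraries where they do the work, as an engineer would, in place of code of your own. Each camera call takes 0.05 s, during which the arm holds its last target. There are 200 camera calls.

### The job

Measure the bare wooden margin of the drawing board and leave the tape set to it: hook the tape measure's end over the board's steel-edged left end, draw the case straight back over the board, against the spring, until its mouth stands over the middle of the nearest brown gummed strip of the sheet, and set it down there upright. Let go, then press the lock on top of the case fully down, leaving the hook on the edge and the case standing on the board; do not disturb the other things.

Things in the scene. Friction and masses are not known exactly. Their poses are not given: they have to be found in the camera images.
- tape: grey tape measure, 0.45 kg, case 84 (x) x 42 (y) x 66 mm high (front 14 mm: 50 high), gripped by its flat sides. Origin: centre of its underside; x points out of the mouth, z up. Starts upright on the tin, hook over the tin's end. The sole is grippy: set down on the board, the case's weight holds it against the spring
- mouth (a point): front of the case, on the level of its underside: 42 mm ahead of the tape's origin; the blade comes out above this point
- hook (a point): the steel hook at the blade's end: a plate 30 wide, 3 thick, reaching from the blade to 12 mm below the case's underside. The point is on its inner face (towards the case), half way down: 6 mm below the case's underside. With the blade in, it is 3 mm ahead of the mouth
- blade (a joint): how far the blade is drawn out, 0 (in) to 0.15 m (its stop). Rigid blade 25 mm wide, its underside 3 mm above the case's underside; a spring pulls it in with 1.2 N (in) to 1.8 N (out)
- lock (a joint): travel of the lock: 0 free, about 0.005 to 0.006 m fully down (the blade is clamped). It moves straight down, needs about 4 N, and stays where it is pushed
- lock_top (a point): centre of the top face of the lock, a black block 22 x 24 mm standing 12 mm above the case (78 mm above its underside when free), 18 mm ahead of the tape's origin
- board: wooden drawing board, fixed, 280 (x) x 340 (y) x 30 mm thick; origin at the centre of its underside, z up. Its +y end (the robot's left) has a steel strip along the edge
- edge (a point): middle of the top of the board's steel-edged end (170 mm from the board's origin along its y, on the top face, 30 mm up). The edge runs along the board's x
- strip (a point): middle of the brown gummed-paper strip nearest the steel edge, 20 mm wide (y), 240 mm long, parallel to the edge, 100 to 140 mm from it; flat on the board (1 mm, not solid). It borders a white sheet 240 x 200 mm; its axes are the board's
- tin: closed white paint tin, loose, 110 (x) x 70 (y) x 24 mm, origin at the centre of its underside; the tape stands on it, along its x, hook past its +x end
- eraser: white eraser 30 x 55 x 14 mm lying on the board, at its far right corner; origin under its centre; leave alone
- sandblock: cork block 28 x 60 x 20 mm lying on the board, at its near left corner; origin under its centre; leave alone
- waterjar: glass jar, 72 mm across, 85 mm high; origin under its centre; leave alone
- medium: amber bottle, 48 mm across, 105 mm high; origin under its centre; leave alone
- gumroll: roll of brown gummed strip, 90 mm across, 24 mm high, lying flat; origin under its centre; leave alone
- brush: flat paint brush, 200 mm long, lying on the table to the left of the board; leave alone
There are look-alikes about, which are no part of the job. What is shaped like the tape but purple is not meant.

How it is judged (in metres and radians):
On the way, in this order (a step that is already met when the one before it is completed fails the run):
1. the hook is over the board's steel edge and the blade is drawn out at least 30 mm against it, the lock still free (y of hook in the frame of edge between -0.006 and 0.006 m and z of hook in the frame of edge below -0.001 m and x of hook in the frame of edge between -0.13 and 0.13 m and contact force between blade and board above 0.3 N and value of joint blade above 0.03 m and value of joint lock below 0.002 m), for 0.1 s.
2. with the hook still on the edge, the mouth stands over the strip, the case on the board and let go, the lock still free (y of hook in the frame of edge between -0.006 and 0.006 m and z of hook in the frame of edge below -0.001 m and y of mouth in the frame of strip between -0.01 and 0.01 m and z of mouth in the frame of strip below 0.003 m and contact force between the fingers and tape below 0.1 N and value of joint lock below 0.002 m), for 0.2 s.
At the end, for the whole second after the job is handed in: The hook hangs over the board's steel edge (inner face within 6 mm of it, below the top), the case stands upright and at rest on the board with its mouth within 10 mm of the strip's middle line, the blade square to the edge within 0.15 rad, and the lock is down (at least 4.2 mm) (y of hook in the frame of edge between -0.006 and 0.006 m and z of hook in the frame of edge below -0.001 m and x of hook in the frame of edge between -0.13 and 0.13 m and y of mouth in the frame of strip between -0.01 and 0.01 m and z of mouth in the frame of strip between -0.004 and 0.003 m and angle between tape's own z axis and vertical below 0.08 rad and angle between the x axis of tape and the y axis of board, either way round below 0.15 rad and value of joint lock above 0.0042 m and linear speed of tape below 0.01 m/s); the robot touches nothing.
It fails at once if a bystander is moved more than 25 mm, or the tin more than 40 mm (distance of any of eraser, sandblock, waterjar, medium, gumroll, brush from where it was at the start of the episode above 0.025 m or distance of tin from where it was at the start of the episode above 0.04 m).
It also fails if it takes over 48 s, if anything falls off the work surface, if the arm or the gripper's body presses on something with over 40 N, if the wrist force passes 120 N, or if a joint passes its speed limit or range.

## Working session

There is one attempt and no reset: what is moved stays moved. The work goes in short steps, Python scripts to look and compute and a tool call to move; the robot and the scene stay as the last step left them, time stands still between calls to the robot, and variables do not carry over. Pictures are saved under pics/ and viewed, at most 10 in all, crops included, and the job is handed in when it is done.

Besides the shell and the picture viewer there is one more tool, called after ">>>" by a JSON object that holds its "fn" and its "kwargs". arm_command: Moves the arm, as the interface text tells. Shifts and turns lie within -1 to 1; 1 stands for 250 mm of shift or 90 degrees of turn. Its arguments: {"type":"object","properties":{"delta_pos":{"type":"array"},"delta_rot":{"type":"array"},"claw":{"type":"array"}},"required":["delta_pos","delta_rot","claw"]}

```bash
mkdir -p pics
cat > h.py <<'E'
from cell import *
import numpy as np, cv2
def ray(cal,u,v):
    K=np.array(cal["camera_matrix"]);k=cal["k1"];T=np.array(cal["T"])
    d=np.array([(u-K[0,2])/K[0,0],(v-K[1,2])/K[1,1]]);s=d.copy()
    for _ in range(20): s=d/(1+k*(s@s))
    return T[:3,3],T[:3,:3]@np.array([s[0],s[1],1.])
def onz(cal,u,v,z):
    o,d=ray(cal,u,v);return o+d*(z-o[2])/d[2]
def proj(cal,p):
    K=np.array(cal["camera_matrix"]);T=np.array(cal["T"])
    c=T[:3,:3].T@(np.array(p)-T[:3,3]);s=c[:2]/c[2];s=s*(1+cal["k1"]*(s@s))
    return K[0,0]*s[0]+K[0,2],K[1,1]*s[1]+K[1,2]
def save(im,n): cv2.imwrite("pics/"+n,cv2.cvtColor(im,cv2.COLOR_RGB2BGR))
E
python3 - <<'E'
from h import *
for n in("top","side"):
    im=read_camera(n);np.save(n+".npy",im);save(im,n+"0.png")
    c=calibration(n);print(n,np.round(c["camera_matrix"],1).tolist(),c["k1"],np.round(c["T"],3).tolist())
print(state())
E
```

```text
top [[542.2, 0.0, 273.6], [0.0, 542.2, 213.7], [0.0, 0.0, 1.0]] -0.1449077869251967 [[0.007, -0.989, 0.146, 266.757], [-1.0, -0.005, 0.019, -112.489], [-0.018, -0.146, -0.989, 1861.685], [0.0, 0.0, 0.0, 1.0]]
side [[482.5, 0.0, 279.7], [0.0, 482.5, 210.8], [0.0, 0.0, 1.0]] -0.12849902180062664 [[-0.995, -0.068, 0.071, 392.056], [-0.098, 0.713, -0.694, 890.689], [-0.003, -0.697, -0.717, 1101.361], [0.0, 0.0, 0.0, 1.0]]
{'t': 0.1, 'joints': array([ 1.16841587e+00,  4.91484169e-01,  1.55938205e+00, -1.58120163e-06,
        1.09169160e+00, -1.05598111e-01]), 'qvel': array([-0.00102782, -0.00181463, -0.00017519, -0.00116649, -0.00060939,
        0.00010973]), 'tau': array([ 2.97734521e-03, -6.13620400e+01, -2.58606899e+01,  6.93952362e-02,
        4.69934859e-02, -4.20922595e-05]), 'eef_pos': array([182.672928  , 597.48944309, 214.13179529]), 'tcp_rot': array([-3.14063272e+00, -1.00335355e-04,  2.84481098e+00]), 'ft_force': array([ 0.95083757, -0.4453031 ,  0.29278287]), 'moment': array([-0.01565498, -0.00333068,  0.01090613]), 'grip_force': 0.0, 'opening': 0.9972820835663903}
```

View pics/top0.png

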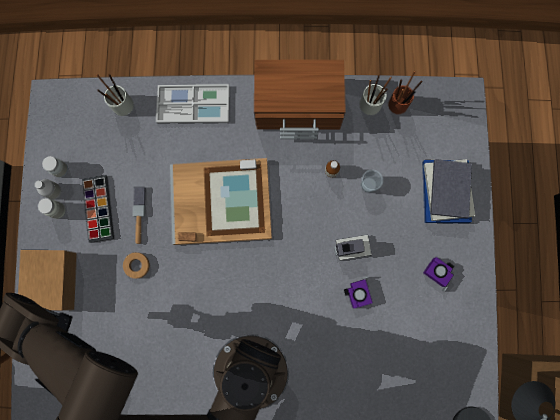

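View pics/side0.png

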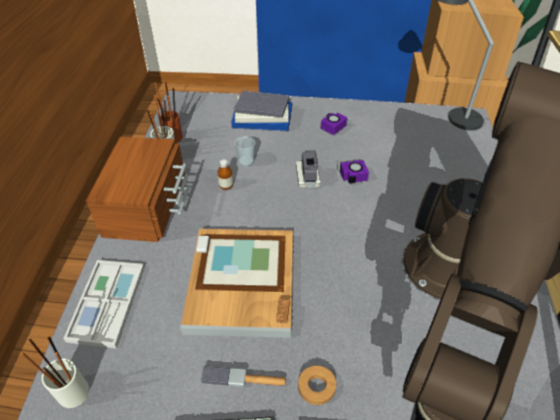

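The top view shows the board at (221,202) with its steel end at the left (column 172), and a brown strip at about column 208. Three things could be the tape: the grey case on the white tin at (352,247), and the purple ones at (359,294) and (439,271). The grey one fits, because it stands on the tin and purple is ruled out. I'll confirm that in an enlarged crop.

Run:
```python
from h import *
t=np.load("top.npy");s=np.load("side.npy")
a=cv2.resize(t[225:270,320:385],None,fx=6,fy=6,interpolation=cv2.INTER_CUBIC)
b=cv2.resize(s[140:195,285:340],None,fx=6,fy=6,interpolation=cv2.INTER_CUBIC)[:330,:330]
c=cv2.resize(t[150:250,160:280],None,fx=3,fy=3,interpolation=cv2.INTER_CUBIC)
d=cv2.resize(s[225:340,175:300],None,fx=2.6,fy=2.6,interpolation=cv2.INTER_CUBIC)
o=np.zeros((600,760,3),np.uint8)
o[:270,:390]=a;o[:270,400:730]=b[:270];o[280:580,:360]=c;o[280:280+d.shape[0],400:400+d.shape[1]]=d[:300]
save(o,"crop0.png")
ct=calibration("top")
for n,u,v,z in [("boardTL",172,165,30),("boardBL",174,244,30),("boardTR",269,158,30),("boardBR",272,239,30),("tape",352,247,66),("jar",372,181,0),("med",333,168,0),("roll",136,265,0),("brush",139,200,0),("purp",359,294,0)]: print(n,np.round(onz(ct,u,v,z)))
```

```text
boardTL [707. 279.  30.]
boardBL [431. 262.  30.]
boardTR [733. -60.  30.]
boardBR [450. -73.  30.]
tape [ 421. -339.   66.]
jar [ 659. -422.    0.]
med [ 705. -285.    0.]
roll [359. 400.   0.]
brush [588. 399.   0.]
purp [ 266. -370.    0.]
```

View pics/crop0.png

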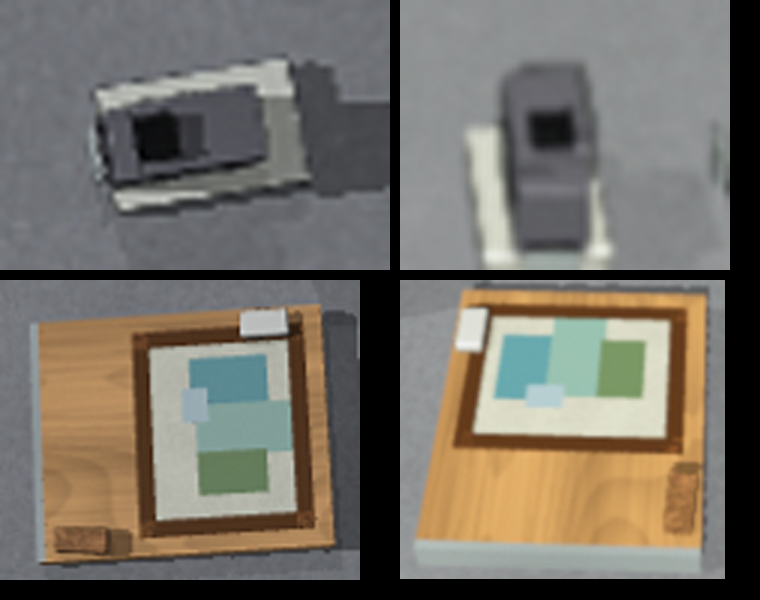

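The crop confirms the grey tape on the white tin. Its black lock shows at crop (157,137), and the mouth and hook point left, towards +y. The strip nearest the steel edge is at crop column 143. I'm moving above the tape for a wrist view.

>>> {"fn": "arm_command", "kwargs": {"delta_pos": [[0.095,-0.129,0.03],[0.19,-0.258,0.06],[0.285,-0.387,0.09],[0.38,-0.516,0.12],[0.475,-0.645,0.15]], "delta_rot": [[0,0,-0.07],[0,0,-0.14],[0,0,-0.21],[0,0,-0.28],[0,0,-0.35]], "claw": [0,0,0,0,0]}}

```text
t: 0.52
eef_pos: [302.1, 434.8, 252.3]
tcp_rot: [-3.141, 0.0, 2.29]
ft_force: [0.3, 0.8, -0.3]
opening: 1.003
grip_force: 0.0
```

>>> {"fn": "arm_command", "kwargs": {"delta_pos": [[0.095,-0.129,0],[0.19,-0.258,0],[0.285,-0.387,0],[0.38,-0.516,0],[0.475,-0.645,0]], "delta_rot": [[0,0,-0.07],[0,0,-0.14],[0,0,-0.21],[0,0,-0.28],[0,0,-0.35]], "claw": [0,0,0,0,0]}}

```text
t: 0.93
eef_pos: [420.9, 273.4, 252.1]
tcp_rot: [-3.142, 0.0, 1.74]
ft_force: [1.6, 1.3, 0.3]
opening: 1.003
grip_force: 0.0
```

>>> {"fn": "arm_command", "kwargs": {"delta_pos": [[0.095,-0.129,0],[0.19,-0.258,0],[0.285,-0.387,0],[0.38,-0.516,0],[0.475,-0.645,0]], "delta_rot": [[0,0,0],[0,0,0],[0,0,0],[0,0,0],[0,0,0]], "claw": [0,0,0,0,0]}}

```text
t: 1.35
eef_pos: [539.8, 112.0, 252.0]
tcp_rot: [-3.141, -0.0, 1.745]
ft_force: [0.7, 2.3, 0.1]
opening: 1.0
grip_force: 0.0
```

Run:
```python
from h import *
c=calibration("wrist");im=read_camera("wrist");np.save("w1.npy",im);np.save("w1c.npy",c,allow_pickle=True);save(im,"w1.png")
s=state();print(s["t"],s["eef_pos"],s["tcp_rot"],np.round(c["T"],3).tolist())
```

```text
1.4 [543.4748211  107.43597865 251.71855377] [3.14054983e+00 1.76646174e-03 1.74250811e+00] [[0.985, 0.166, 0.048, 525.79], [0.173, -0.945, -0.278, 190.051], [-0.001, 0.282, -0.959, 422.532], [0.0, 0.0, 0.0, 1.0]]
```

>>> {"fn": "arm_command", "kwargs": {"delta_pos": [[-0.043,-0.157,0],[-0.086,-0.314,0],[-0.129,-0.471,0],[-0.172,-0.628,0],[-0.215,-0.785,0]], "delta_rot": [[0,0,0],[0,0,0],[0,0,0],[0,0,0],[0,0,0]], "claw": [0,0,0,0,0]}}

```text
t: 1.82
eef_pos: [484.3, -83.8, 252.0]
tcp_rot: [-3.141, -0.0, 1.746]
ft_force: [0.5, -0.3, 0.8]
opening: 0.998
grip_force: 0.0
```

>>> {"fn": "arm_command", "kwargs": {"delta_pos": [[-0.043,-0.157,0],[-0.086,-0.314,0],[-0.129,-0.471,0],[-0.172,-0.628,0],[-0.215,-0.785,0]], "delta_rot": [[0,0,0],[0,0,0],[0,0,0],[0,0,0],[0,0,0]], "claw": [0,0,0,0,0]}}

```text
t: 2.23
eef_pos: [430.5, -280.2, 252.1]
tcp_rot: [-3.142, -0.0, 1.745]
ft_force: [1.2, 0.9, 0.3]
opening: 0.998
grip_force: 0.0
```

>>> {"fn": "arm_command", "kwargs": {"delta_pos": [[0,0,0],[0,0,0],[0,0,0],[0,0,0],[0,0,0]], "delta_rot": [[0,0,0],[0,0,0],[0,0,0],[0,0,0],[0,0,0]], "claw": [0,0,0,0,0]}}

```text
t: 2.65
eef_pos: [431.9, -277.3, 252.2]
tcp_rot: [3.142, -0.0, 1.747]
ft_force: [0.1, -0.8, -0.5]
opening: 0.997
grip_force: 0.0
```

Run:
```python
from h import *
c=calibration("wrist");im=read_camera("wrist");np.save("w2.npy",im);np.save("w2c.npy",c,allow_pickle=True)
s=state();print(s["t"],s["eef_pos"],s["tcp_rot"],np.round(c["T"],3).tolist())
o=np.zeros((600,800,3),np.uint8);w1=np.load("w1.npy")
o[:300,:400]=cv2.resize(w1,(400,300));o[:,:][300:600,:400]=cv2.resize(im,(400,300))
save(o[:,:400],"w12.png")
```

```text
2.7 [ 431.94522297 -277.42861206  252.24119705] [ 3.14141518e+00 -4.33524959e-05  1.74699823e+00] [[0.985, 0.168, 0.049, 417.74], [0.175, -0.944, -0.278, -199.367], [-0.0, 0.282, -0.959, 422.729], [0.0, 0.0, 0.0, 1.0]]
```

View pics/w12.png

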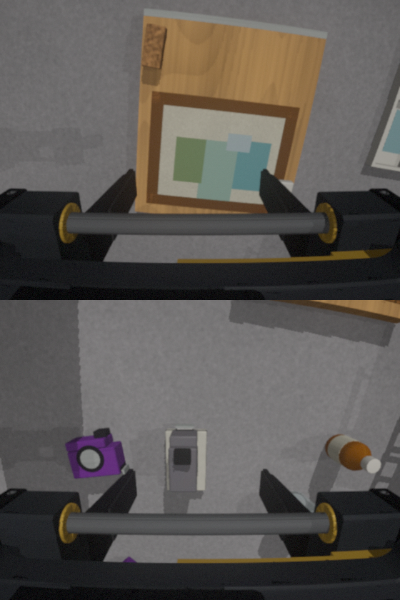

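The wrist view shows the tape at (185,455) in the composite, roughly parallel to the fingers' axis, with the mouth towards the top. I'll measure it with masks.

Run:
```python
from h import *
im=np.load("w2.npy");c=np.load("w2c.npy",allow_pickle=True).item()
def comp(mask,x0,y0,x1,y1):
    m=np.zeros_like(mask);m[y0:y1,x0:x1]=mask[y0:y1,x0:x1]
    n,l,s,ce=cv2.connectedComponentsWithStats(m.astype(np.uint8));i=1+np.argmax(s[1:,4]);return (l==i),ce[i],s[i]
g=im.astype(int).sum(2)/3
m,ce,s=comp(g<52,232,195,285,245);print("lock",ce,s);print(onz(c,*ce,102))
w,ce,s=comp((g>150),220,170,300,280)
print("tin",ce,s)
hull=cv2.convexHull(np.argwhere(w)[:,::-1].astype(np.int32));q=cv2.minAreaRect(hull);b=cv2.boxPoints(q);P=np.array([onz(c,*p,24)[:2] for p in b]);print(P.round(1),P.mean(0))
for i in range(4):
    d=P[(i+1)%4]-P[i];print(np.linalg.norm(d).round(1),np.degrees(np.arctan2(d[1],d[0])).round(1))
# top camera lock
t=np.load("top.npy");gt=t.astype(int).sum(2)/3;ct=calibration("top")
m,ce,s=comp(gt<35,335,238,360,256);print("top lock",ce,s,onz(ct,*ce,102))
save(cv2.resize(im[170:290,215:305],None,fx=5,fy=5,interpolation=cv2.INTER_CUBIC),"w2c.png")
```

```text
lock [254.73360656 219.06967213] [244 208  23  23 488]
[ 415.36014085 -311.87407364  102.        ]
tin [281.97222222 223.46338384] [277 184  12  82 792]
[[ 434.1 -290.6]
 [ 447.1 -288.3]
 [ 466.9 -393.7]
 [ 452.9 -396.1]] [ 450.24563759 -342.19310255]
13.2 10.1
107.2 -79.4
14.2 -169.9
107.2 100.1
top lock [345.83333333 247.55555556] [342 244   8   8  54] [ 416.17125398 -314.75772563  102.        ]
```

View pics/w2c.png

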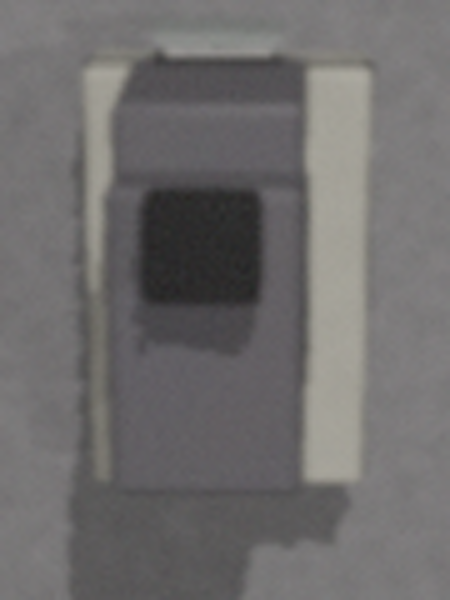

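The tape's yaw is about 100°, which matches the tool. The lock is at (415.5,-313), so the tape's origin is at about (419,-331). I'm going down to grasp.

>>> {"fn": "arm_command", "kwargs": {"delta_pos": [[-0.026,-0.107,-0.08],[-0.052,-0.214,-0.16],[-0.052,-0.214,-0.28],[-0.052,-0.214,-0.4],[-0.052,-0.214,-0.4]], "delta_rot": [[0,0,0],[0,0,0],[0,0,0],[0,0,0],[0,0,0]], "claw": [0,0,0,0,0]}}

```text
t: 3.12
eef_pos: [417.2, -330.1, 147.9]
tcp_rot: [-3.138, -0.006, 1.746]
ft_force: [-0.3, 0.3, -0.5]
opening: 0.999
grip_force: 0.0
```

>>> {"fn": "arm_command", "kwargs": {"delta_pos": [[0,0,-0.12],[0,0,-0.24],[0,0,-0.36],[0,0,-0.41],[0,0,-0.448]], "delta_rot": [[0,0,0],[0,0,0],[0,0,0],[0,0,0],[0,0,0]], "claw": [0,0,0,0,0]}}

```text
t: 3.53
eef_pos: [419.1, -331.5, 39.9]
tcp_rot: [-3.141, -0.001, 1.747]
ft_force: [0.5, -0.9, 0.4]
opening: 1.001
grip_force: 0.0
```

>>> {"fn": "arm_command", "kwargs": {"delta_pos": [[0,0,0],[0,0,0],[0,0,0],[0,0,0],[0,0,0]], "delta_rot": [[0,0,0],[0,0,0],[0,0,0],[0,0,0],[0,0,0]], "claw": [0.3,0.4,0.5,0.6,0.7]}}

```text
t: 3.95
eef_pos: [418.9, -332.3, 41.2]
tcp_rot: [3.141, 0.001, 1.745]
ft_force: [-0.1, 0.0, -0.5]
opening: 0.707
grip_force: 0.0
```

>>> {"fn": "arm_command", "kwargs": {"delta_pos": [[0,0,0],[0,0,0],[0,0,0],[0,0,0],[0,0,0]], "delta_rot": [[0,0,0],[0,0,0],[0,0,0],[0,0,0],[0,0,0]], "claw": [0.8,1,1,1,1]}}

```text
t: 4.37
eef_pos: [418.6, -332.1, 40.3]
tcp_rot: [3.141, 0.0, 1.745]
ft_force: [0.4, 0.5, 2.7]
opening: 0.441
grip_force: 30.0
```

>>> {"fn": "arm_command", "kwargs": {"delta_pos": [[0,0,0.03],[0,0,0.1],[0,0,0.2],[0,0,0.32],[0,0,0.4]], "delta_rot": [[0,0,0],[0,0,0],[0,0,0],[0,0,0],[0,0,0]], "claw": [1,1,1,1,1]}}

```text
t: 4.78
eef_pos: [418.4, -332.0, 142.3]
tcp_rot: [3.141, 0.0, 1.745]
ft_force: [1.1, -0.4, -4.9]
opening: 0.439
grip_force: 30.0
```

Run:
```python
from h import *
def fit(pts):
    vx,vy,x,y=cv2.fitLine(np.array(pts,np.float32),cv2.DIST_HUBER,0,.01,.01).ravel();return vx,vy,x,y
for nm,cal,roi in [("top",calibration("top"),"h"),("w1",np.load("w1c.npy",allow_pickle=True).item(),"v"),("side",calibration("side"),"u")]:
    im=np.load(nm+".npy");hsv=cv2.cvtColor(im,cv2.COLOR_RGB2HSV)
    H,S,V=[hsv[...,i].astype(int) for i in range(3)]
    wood=(H<25)&(S>70)&(V>110); brown=(H<20)&(S>90)&(V<=110)
    E=[];A=[];B=[]
    if roi=="h": lines=[im.shape and ("r",v) for v in range(180,228,2)]
    elif roi=="v": lines=[("c",u) for u in range(250,400,6)]
    else: lines=[("c",u) for u in range(205,262,4)]
    for k,i in lines:
        if k=="r": w=wood[i];b=brown[i];lo,hi=160,280
        else: w=wood[:,i];b=brown[:,i];lo,hi=(0,230) if roi=="v" else (225,345)
        w=w[lo:hi];b=b[lo:hi]
        if roi=="u": w=w[::-1];b=b[::-1]
        # wood run start, then brown run start/end
        conv=lambda a,n:np.convolve(a,np.ones(n),"valid")==n
        ws=np.argmax(conv(w,6));bb=b.copy();bb[:ws+8]=False
        bs=np.argmax(conv(bb,3));be=bs+np.argmax(~bb[bs:])
        f=(lambda j: lo+j-.5) if roi!="u" else (lambda j: hi-1-j+.5)
        P=lambda j,z: onz(cal,f(j),i,z) if k=="r" else onz(cal,i,f(j),z)
        if bs>ws: E.append(P(ws,30)[:2]);A.append(P(bs,31)[:2]);B.append(P(be,31)[:2])
    print(nm,len(E))
    for n,L in (("wood",E),("stripnear",A),("stripfar",B)):
        vx,vy,x,y=fit(L);s=1 if vx>0 else -1;print(n,"yaw",np.degrees(np.arctan2(s*vy,s*vx)).round(2),"y at x=580:",(y+(580-x)*vy/vx).round(1))
```

```text
top 24
wood yaw 4.2 y at x=580: 268.8
stripnear yaw 3.31 y at x=580: 159.1
stripfar yaw 3.79 y at x=580: 141.2
w1 25
wood yaw 3.83 y at x=580: 270.8
stripnear yaw 3.66 y at x=580: 160.2
stripfar yaw 3.72 y at x=580: 142.2
side 15
wood yaw 4.4 y at x=580: 270.4
stripnear yaw 4.1 y at x=580: 157.5
stripfar yaw 4.23 y at x=580: 144.5
```

Board yaw is about 3.75° and the strip's middle is at y≈151 (at x=580). The steel edge is at y≈271–274. I'm carrying the tape over there and turning it by -6.2°.

>>> {"fn": "arm_command", "kwargs": {"delta_pos": [[0.043,0.152,0],[0.086,0.304,0],[0.129,0.456,0],[0.172,0.608,0],[0.215,0.76,0]], "delta_rot": [[0,0,-0.014],[0,0,-0.028],[0,0,-0.042],[0,0,-0.056],[0,0,-0.069]], "claw": [1,1,1,1,1]}}

```text
t: 5.2
eef_pos: [471.9, -140.2, 140.3]
tcp_rot: [-3.141, -0.0, 1.635]
ft_force: [1.2, 0.3, -5.0]
opening: 0.441
grip_force: 30.0
```

>>> {"fn": "arm_command", "kwargs": {"delta_pos": [[0.043,0.152,0],[0.086,0.304,0],[0.129,0.456,0],[0.172,0.608,0],[0.215,0.76,0]], "delta_rot": [[0,0,0],[0,0,0],[0,0,0],[0,0,0],[0,0,0]], "claw": [1,1,1,1,1]}}

```text
t: 5.62
eef_pos: [525.7, 50.0, 140.2]
tcp_rot: [-3.141, -0.0, 1.637]
ft_force: [1.3, 0.4, -5.1]
opening: 0.438
grip_force: 30.0
```

>>> {"fn": "arm_command", "kwargs": {"delta_pos": [[0.043,0.155,0],[0.086,0.31,0],[0.129,0.465,0],[0.172,0.62,0],[0.215,0.772,0]], "delta_rot": [[0,0,0],[0,0,0],[0,0,0],[0,0,0],[0,0,0]], "claw": [1,1,1,1,1]}}

```text
t: 6.03
eef_pos: [579.3, 243.0, 140.0]
tcp_rot: [-3.14, 0.0, 1.637]
ft_force: [1.3, -0.5, -4.9]
opening: 0.445
grip_force: 30.0
```

>>> {"fn": "arm_command", "kwargs": {"delta_pos": [[0,0,-0.1],[0,0,-0.2],[0,0,-0.2],[0,0,-0.2],[0,0,-0.2]], "delta_rot": [[0,0,0],[0,0,0],[0,0,0],[0,0,0],[0,0,0]], "claw": [1,1,1,1,1]}}

```text
t: 6.45
eef_pos: [580.1, 240.7, 91.2]
tcp_rot: [3.141, -0.0, 1.636]
ft_force: [-0.3, 0.5, -3.9]
opening: 0.439
grip_force: 30.0
```

Run:
```python
from h import *
c=calibration("wrist");im=read_camera("wrist");np.save("w3.npy",im);np.save("w3c.npy",c,allow_pickle=True)
s=read_camera("side");np.save("s3.npy",s);st=state();print(st["t"],st["eef_pos"],st["tcp_rot"])
o=np.zeros((420,800,3),np.uint8);o[:,:400]=im[:,80:480];o[:400,400:]=cv2.resize(s[210:350,170:310],(400,400),interpolation=cv2.INTER_CUBIC);save(o,"w3.png")
```

```text
6.55 [580.45906373 240.65624507  91.79228823] [ 3.13956313e+00 -4.28364076e-04  1.63611089e+00]
```

View pics/w3.png

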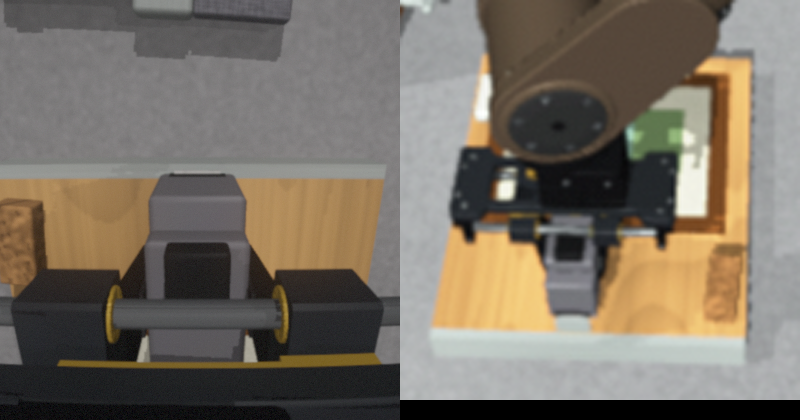

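Run:
```python
from h import *
im=np.load("w3.npy");c=np.load("w3c.npy",allow_pickle=True).item()
print(np.round(c["T"][:3,3]) if hasattr(c["T"],"shape") else c["T"])
for u in (200,350):
    print(u,[(v,im[v,u].tolist()) for v in range(160,184,2)])
for u,v,z in [(200,164.5,0),(200,164.5,30),(200,178,30),(350,164.5,0),(350,164.5,30),(350,178,30)]:print(u,v,z,onz(c,u,v,z).round(1))
u=275;print([(v,im[v,u].tolist()) for v in range(158,186,1)])
for v in (170,172,174,176,178):print(v,onz(c,u,v,75+5).round(1),onz(c,u,v,75-12).round(1))
```

```text
[575. 320. 262.]
200 [(160, [124, 125, 121]), (162, [127, 127, 124]), (164, [140, 143, 139]), (166, [136, 139, 135]), (168, [137, 138, 135]), (170, [138, 137, 135]), (172, [141, 142, 137]), (174, [141, 143, 139]), (176, [140, 142, 140]), (178, [147, 130, 110]), (180, [157, 124, 84]), (182, [157, 123, 82])]
350 [(160, [126, 128, 125]), (162, [127, 128, 124]), (164, [138, 140, 135]), (166, [147, 149, 144]), (168, [146, 148, 145]), (170, [148, 149, 146]), (172, [149, 150, 147]), (174, [150, 152, 145]), (176, [150, 151, 146]), (178, [166, 145, 122]), (180, [178, 141, 97]), (182, [178, 142, 94])]
200 164.5 0 [518.  270.7   0. ]
200 164.5 30 [524.5 276.3  30. ]
200 178 30 [524.5 266.8  30. ]
350 164.5 0 [634.5 278.3   0. ]
350 164.5 30 [627.6 283.   30. ]
350 178 30 [628.8 273.6  30. ]
[(158, [119, 122, 120]), (159, [121, 122, 121]), (160, [121, 123, 120]), (161, [121, 124, 120]), (162, [123, 124, 121]), (163, [129, 130, 129]), (164, [137, 140, 137]), (165, [142, 145, 140]), (166, [145, 146, 144]), (167, [143, 146, 144]), (168, [143, 145, 142]), (169, [144, 146, 142]), (170, [151, 150, 148]), (171, [161, 159, 156]), (172, [158, 156, 154]), (173, [128, 125, 125]), (174, [76, 74, 73]), (175, [51, 49, 49]), (176, [64, 60, 63]), (177, [79, 77, 77]), (178, [86, 83, 85]), (179, [86, 84, 86]), (180, [87, 85, 88]), (181, [84, 81, 85]), (182, [88, 83, 87]), (183, [85, 82, 86]), (184, [87, 83, 86]), (185, [87, 85, 89])]
170 [576.  285.2  80. ] [576.1 282.   63. ]
172 [576.  284.1  80. ] [576.2 280.8  63. ]
174 [576.1 283.   80. ] [576.3 279.6  63. ]
176 [576.2 281.9  80. ] [576.3 278.4  63. ]
178 [576.3 280.8  80. ] [576.4 277.2  63. ]
```

The steel edge is at y≈274 and the hook's inner face at y≈285.5, so it clears by about 11 mm. I'm lowering, then drawing back.

>>> {"fn": "arm_command", "kwargs": {"delta_pos": [[0,0,-0.05],[0,0,-0.1],[0,0,-0.14],[0,0,-0.165],[0,0,-0.172]], "delta_rot": [[0,0,0],[0,0,0],[0,0,0],[0,0,0],[0,0,0]], "claw": [1,1,1,1,1]}}

```text
t: 6.97
eef_pos: [579.2, 240.6, 46.1]
tcp_rot: [-3.14, 0.001, 1.637]
ft_force: [-7.6, -3.7, 14.0]
opening: 0.44
grip_force: 30.0
```

>>> {"fn": "arm_command", "kwargs": {"delta_pos": [[0,-0.01,0],[0.001,-0.03,0],[0.003,-0.05,0],[0.005,-0.075,0],[0.006,-0.1,0]], "delta_rot": [[0,0,0],[0,0,0],[0,0,0],[0,0,0],[0,0,0]], "claw": [1,1,1,1,1]}}

```text
t: 7.38
eef_pos: [581.3, 215.3, 47.1]
tcp_rot: [3.142, -0.0, 1.637]
ft_force: [-0.2, 0.8, -5.3]
opening: 0.438
grip_force: 30.0
```

Run:
```python
from h import *
c=calibration("wrist");im=read_camera("wrist");s=read_camera("side")
o=np.zeros((420,800,3),np.uint8);o[:,:400]=im[:,80:480];o[:400,400:]=cv2.resize(s[230:350,200:320],(400,400),interpolation=cv2.INTER_CUBIC);save(o,"w4.png")
```

```text
(no output)
```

View pics/w4.png

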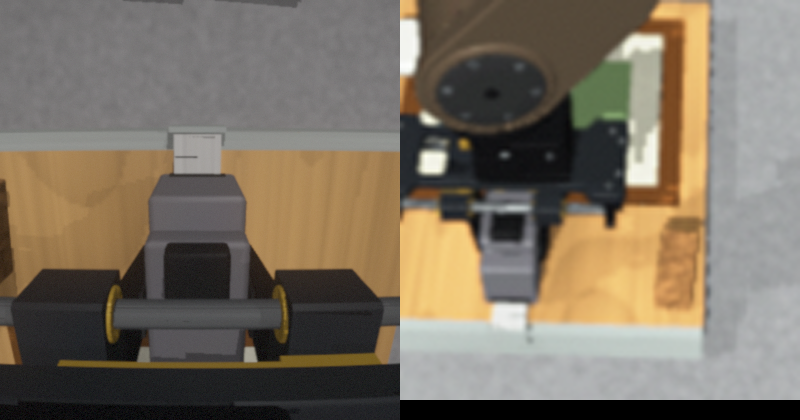

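The wrist view shows the hook caught on the steel edge at (197,130), with about 15 mm of white blade drawn out. I'm continuing the draw.

>>> {"fn": "arm_command", "kwargs": {"delta_pos": [[0.003,-0.05,0],[0.006,-0.1,0],[0.009,-0.15,0],[0.013,-0.2,0],[0.016,-0.25,0]], "delta_rot": [[0,0,0],[0,0,0],[0,0,0],[0,0,0],[0,0,0]], "claw": [1,1,1,1,1]}}

```text
t: 7.9
eef_pos: [585.4, 152.0, 47.2]
tcp_rot: [3.141, -0.0, 1.636]
ft_force: [0.5, 2.2, -4.6]
opening: 0.442
grip_force: 30.0
```

>>> {"fn": "arm_command", "kwargs": {"delta_pos": [[0.003,-0.05,0],[0.006,-0.1,0],[0.009,-0.14,0],[0.011,-0.165,0],[0.012,-0.175,0]], "delta_rot": [[0,0,0],[0,0,0],[0,0,0],[0,0,0],[0,0,0]], "claw": [1,1,1,1,1]}}

```text
t: 8.32
eef_pos: [588.2, 108.5, 47.2]
tcp_rot: [-3.141, 0.0, 1.636]
ft_force: [0.4, 1.9, -4.3]
opening: 0.441
grip_force: 30.0
```

Run:
```python
from h import *
c=calibration("wrist");im=read_camera("wrist");st=state();print(st["eef_pos"],st["tcp_rot"],st["ft_force"])
np.save("w5.npy",im);np.save("w5c.npy",c,allow_pickle=True);save(im,"w5.png")
for x,y in((-100,0),(-40,0),(40,0),(100,0)):pass
```

```text
[588.2222982  108.68109118  47.16156596] [-3.14123261e+00  1.28235226e-04  1.63616259e+00] [-0.8887469   1.75478994 -4.26674208]
```

View pics/w5.png

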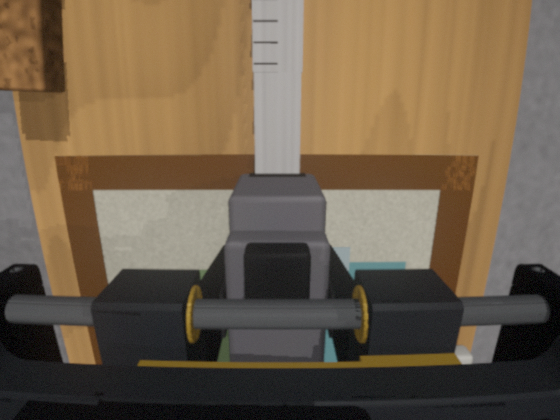

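The strip spans rows 155–189, with the mouth in front of the case at about row 174. The blade is square over it. A quick ray check before lowering:

Run:
```python
from h import *
c=np.load("w5c.npy",allow_pickle=True).item();im=np.load("w5.npy")
for u in(190,360):
    g=np.array([im[v,u-15:u+15].mean(0) for v in range(140,205)]).mean(1);d=np.diff(g);a=140.5+np.argmin(d);b=140.5+np.argmax(d)
    print(u,a,b,onz(c,u,a,31).round(1),onz(c,u,b,31).round(1))
for v in(173,175,177):print(v,onz(c,277,v,81).round(1))
```

```text
190 154.5 189.5 [536.7 157.8  31. ] [536.7 137.9  31. ]
360 154.5 189.5 [630.3 163.9  31. ] [632.9 144.2  31. ]
173 [584.7 160.4  81. ]
175 [584.7 159.6  81. ]
177 [584.8 158.8  81. ]
```

>>> {"fn": "arm_command", "kwargs": {"delta_pos": [[0,0,-0.002],[0,0,-0.004],[0,0,-0.006],[0,0,-0.006],[0,0,-0.006]], "delta_rot": [[0,0,0],[0,0,0],[0,0,0],[0,0,0],[0,0,0]], "claw": [1,1,1,1,1]}}

```text
t: 8.78
eef_pos: [588.3, 110.1, 46.1]
tcp_rot: [3.141, -0.0, 1.637]
ft_force: [-2.2, 2.8, 4.4]
opening: 0.44
grip_force: 30.0
```

The strip's middle is at y=151.0 and the mouth at y≈150.5, standing on the board. I'm releasing.

>>> {"fn": "arm_command", "kwargs": {"delta_pos": [[0,0,0],[0,0,0],[0,0,0],[0,0,0],[0,0,0]], "delta_rot": [[0,0,0],[0,0,0],[0,0,0],[0,0,0],[0,0,0]], "claw": [0.5,0.4,0.3,0.2,0.1]}}

```text
t: 9.2
eef_pos: [588.3, 109.6, 45.6]
tcp_rot: [3.141, 0.0, 1.637]
ft_force: [0.3, 0.1, 0.3]
opening: 0.726
grip_force: 0.0
```

>>> {"fn": "arm_command", "kwargs": {"delta_pos": [[0,0,0],[0,0,0],[0,0,0],[0,0,0],[0,0,0]], "delta_rot": [[0,0,0],[0,0,0],[0,0,0],[0,0,0],[0,0,0]], "claw": [0,0,0,0,0]}}

```text
t: 9.62
eef_pos: [588.3, 109.7, 45.6]
tcp_rot: [3.142, 0.0, 1.637]
ft_force: [-0.2, -0.1, -1.2]
opening: 0.995
grip_force: 0.0
```

>>> {"fn": "arm_command", "kwargs": {"delta_pos": [[0,0,0.08],[0,0,0.2],[0,0,0.35],[0,0,0.48],[0,0,0.48]], "delta_rot": [[0,0,0],[0,0,0],[0,0,0],[0,0,0],[0,0,0]], "claw": [0,0,0,0,0]}}

```text
t: 10.03
eef_pos: [590.5, 110.0, 171.9]
tcp_rot: [3.132, -0.0, 1.637]
ft_force: [0.4, 0.9, 0.1]
opening: 0.999
grip_force: 0.0
```

>>> {"fn": "arm_command", "kwargs": {"delta_pos": [[0,0,0],[0,0,0],[0,0,0],[0,0,0],[0,0,0]], "delta_rot": [[0,0,0],[0,0,0],[0,0,0],[0,0,0],[0,0,0]], "claw": [0.4,0.7,1,1,1]}}

```text
t: 10.45
eef_pos: [587.9, 109.6, 164.5]
tcp_rot: [-3.14, 0.0, 1.637]
ft_force: [-0.7, -0.1, 0.1]
opening: 0.708
grip_force: 0.0
```

>>> {"fn": "arm_command", "kwargs": {"delta_pos": [[0,0,0],[0,0,0],[0,0,0],[0,0,0],[0,0,0]], "delta_rot": [[0,0,0],[0,0,0],[0,0,0],[0,0,0],[0,0,0]], "claw": [1,1,1,1,1]}}

```text
t: 10.87
eef_pos: [588.3, 109.7, 165.6]
tcp_rot: [3.141, -0.0, 1.637]
ft_force: [1.6, -0.8, 0.7]
opening: 0.356
grip_force: 0.0
```

Run:
```python
from h import *
c=calibration("wrist");im=read_camera("wrist");st=state();print(st["eef_pos"],st["tcp_rot"],st["ft_force"],st["opening"])
np.save("w6.npy",im);np.save("w6c.npy",c,allow_pickle=True);save(im,"w6.png")
```

```text
[588.27205135 109.69707966 165.66133853] [3.14147677e+00 1.22485024e-06 1.63683170e+00] [ 0.0461442  -0.24796302 -0.03320585] 0.3165664654483356
```

View pics/w6.png

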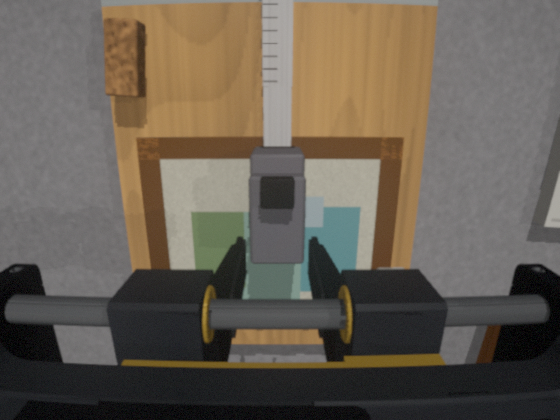

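The case stands over the strip at (277,148), and the lock is visible at (277,192). I'll measure the lock and finish closing the fingers.

Run:
```python
from h import *
im=np.load("w6.npy");c=np.load("w6c.npy",allow_pickle=True).item();g=im.mean(2)
m=(g[170:215,252:302]<52);v,u=np.nonzero(m);u=u.mean()+252;v=v.mean()+170
print(u,v,m.sum(),onz(c,u,v,108).round(1))
for q in(135.5,147.5,149.5,158.5):print(q,onz(c,277,q,31).round(1))
print(onz(c,277,5,30).round(1))
```

```text
276.74950495049507 192.4920792079208 1010 [586.6 129.8 108. ]
135.5 [584.7 161.8  31. ]
147.5 [585.4 151.2  31. ]
149.5 [585.5 149.5  31. ]
158.5 [586.  141.4  31. ]
[577.6 268.   30. ]
```

>>> {"fn": "arm_command", "kwargs": {"delta_pos": [[0,0.03,-0.05],[-0.005,0.072,-0.1],[-0.005,0.072,-0.15],[-0.005,0.072,-0.15],[-0.005,0.072,-0.15]], "delta_rot": [[0,0,0],[0,0,0],[0,0,0],[0,0,0],[0,0,0]], "claw": [1,1,1,1,1]}}

```text
t: 11.33
eef_pos: [586.9, 127.7, 128.0]
tcp_rot: [-3.141, 0.0, 1.637]
ft_force: [-0.5, -0.1, 0.0]
opening: 0.017
grip_force: 0.0
```

>>> {"fn": "arm_command", "kwargs": {"delta_pos": [[0,0.002,-0.02],[0,0.002,-0.04],[0,0.002,-0.06],[0,0.002,-0.064],[0,0.002,-0.064]], "delta_rot": [[0,0,0],[0,0,0],[0,0,0],[0,0,0],[0,0,0]], "claw": [1,1,1,1,1]}}

```text
t: 11.75
eef_pos: [586.9, 128.1, 111.8]
tcp_rot: [-3.141, 0.0, 1.637]
ft_force: [0.4, -0.7, -0.1]
opening: 0.006
grip_force: 0.0
```

>>> {"fn": "arm_command", "kwargs": {"delta_pos": [[0,0,-0.007],[0,0,-0.014],[0,0,-0.02],[0,0,-0.026],[0,0,-0.032]], "delta_rot": [[0,0,0],[0,0,0],[0,0,0],[0,0,0],[0,0,0]], "claw": [1,1,1,1,1]}}

```text
t: 12.17
eef_pos: [587.2, 128.2, 104.3]
tcp_rot: [3.141, -0.0, 1.637]
ft_force: [0.2, -0.5, 2.7]
opening: 0.006
grip_force: 1.7
```

Contact made, with the lock moving at about 3–4 N. I'm pressing on to the bottom in small steps.

>>> {"fn": "arm_command", "kwargs": {"delta_pos": [[0,0,-0.002],[0,0,-0.004],[0,0,-0.006],[0,0,-0.008],[0,0,-0.008]], "delta_rot": [[0,0,0],[0,0,0],[0,0,0],[0,0,0],[0,0,0]], "claw": [1,1,1,1,1]}}

```text
t: 12.58
eef_pos: [587.2, 128.2, 102.6]
tcp_rot: [3.141, 0.0, 1.637]
ft_force: [-0.4, -0.8, 6.2]
opening: 0.004
grip_force: 3.2
```

>>> {"fn": "arm_command", "kwargs": {"delta_pos": [[0,0,-0.002],[0,0,-0.003],[0,0,-0.004],[0,0,-0.005],[0,0,-0.005]], "delta_rot": [[0,0,0],[0,0,0],[0,0,0],[0,0,0],[0,0,0]], "claw": [1,1,1,1,1]}}

```text
t: 13.0
eef_pos: [587.4, 128.3, 102.2]
tcp_rot: [3.14, -0.0, 1.637]
ft_force: [-3.6, -0.3, 14.8]
opening: 0.006
grip_force: 7.4
```

The lock has bottomed: z stalls at 102.2 while the force climbs to 15 N. I'm retreating and checking.

>>> {"fn": "arm_command", "kwargs": {"delta_pos": [[0,0,0.02],[0,0,0.08],[0,0,0.2],[0,0,0.32],[0,0,0.4]], "delta_rot": [[0,0,0],[0,0,0],[0,0,0],[0,0,0],[0,0,0]], "claw": [1,1,1,1,1]}}

```text
t: 13.42
eef_pos: [587.3, 128.2, 203.2]
tcp_rot: [3.14, -0.0, 1.637]
ft_force: [-0.2, 0.3, 0.5]
opening: 0.006
grip_force: 0.0
```

>>> {"fn": "arm_command", "kwargs": {"delta_pos": [[0,-0.1,0],[0,-0.2,0],[0,-0.3,0],[0,-0.3,0],[0,-0.3,0]], "delta_rot": [[0,0,0],[0,0,0],[0,0,0],[0,0,0],[0,0,0]], "claw": [1,1,1,1,1]}}

```text
t: 13.83
eef_pos: [586.9, 52.3, 200.7]
tcp_rot: [-3.141, -0.0, 1.635]
ft_force: [0.3, 0.6, 0.1]
opening: 0.003
grip_force: 0.0
```

Run:
```python
from h import *
c=calibration("wrist");im=read_camera("wrist");s=read_camera("side")
cs=calibration("side")
o=np.zeros((420,800,3),np.uint8);o[:,:400]=im[:,80:480];o[:400,400:]=cv2.resize(s[220:350,180:310],(400,400),interpolation=cv2.INTER_CUBIC);save(o,"w7.png")
```

```text
(no output)
```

View pics/w7.png

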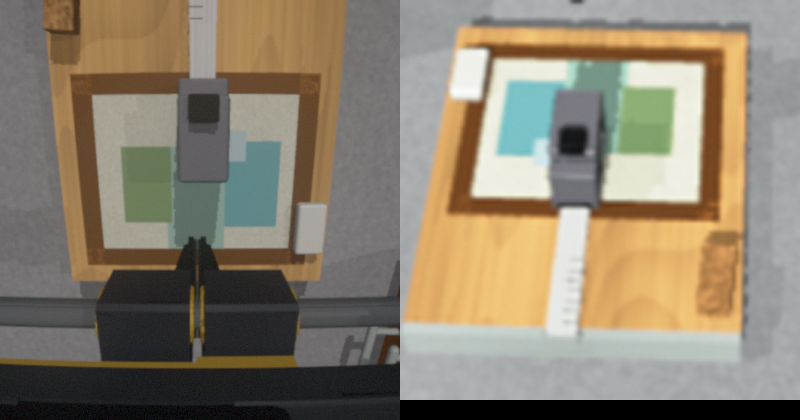

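The side view shows the blade reaching over the steel edge at (563,333), and the case upright with its mouth on the strip at (577,205). The lock sits lower than before, and the other things on the board look undisturbed. I'm handing in.

```bash
python3 -c "
from cell import *
print(job_done())"
```

```text
the job is handed in; nothing more can be done
None
```

I handed the job in at about 14 s, with the hook over the steel edge, the case upright with its mouth within about 1 mm of the strip's middle by my measurements, and the lock pressed to its stop; the hand-in returned no verdict.

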